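# Clip the missing label holder into the relay bin and hold it home

### The arm

A 6-joint arm with a two-finger parallel gripper is mounted at the origin on a cart in front of the work surface, level with it; the furniture and walls round the work are solid. World frame = base frame: x ahead of the robot, y to its left, z up, the work surface at z = 0. Lengths are in m, angles in rad, forces in N, time in s.
With the tool pointing down it reaches from about 0.375 to 0.9 m from the base axis. Payload 3.1 kg.
Tool frame: the origin (TCP) lies at the very end of the fingers, on their centre line; the grasp point (between the pads) lies 19 mm behind it (env.grasp_offset is the distance from the TCP to the grasp point, in m); z points along the fingers, y is the line along which they close (so a half turn about z gives the same grasp; the last joint's range is limited). The gripper opens to 85 mm and grips with 20 to 120 N. Pads are 22 mm wide; open, the fingers measure 114 mm over their backs; the gripper's body (76 mm by 85 mm) begins 54 mm behind the grasp point. The pads swing forward as they close: fully open they stand 13 mm farther back than shut.
Start: joints at [1.149, 0.527, 1.433, -0, 1.181, -0.178], TCP at [0.15, 0.607, 0.211] pointing down, gripper open.
Joint ranges: [-3.08, 3.08], [-0.75, 2.2], [0.22, 2.44], [-1.43, 4.57], [0, 2.65], [-2.85, 2.85]. Speed limits (rad/s): [2.79, 2.79, 3.14, 3.14, 3.14, 3.14].

### API

Orientations are given as a rotation vector (axis times angle).
In Python, from workcell import env gives the robot as it stands.
- The arm moves only by the shell command python3 -m inch 'ROWS'. ROWS is text: rows parted by semicolons, each of 5 numbers parted by spaces: the shift along the world's x, y, z in m, then the turn about the world's z in degrees, then the finger opening in m, from 0 to 0.0854. A call has 1 to 20 rows; each row is the pose to reach, as a shift and turn from the pose commanded when the call began; what a row does not reach only later rows make up. A row lasts 1/8 s, in which the tool goes at most 62.5 mm and 10.7 degrees, less where a joint would pass 70% of its speed; a pose out of reach is approached as far as the arm can. A call with a gripper value outside its range is refused whole. The fingers move at their own pace and stop on an object; the grip force is fixed at half the most. Time passes only in rows, so rows that repeat a pose let the fingers close. It gives the time, the measured TCP pose, the force, the opening and the grip force at its end, in the units of the state.
- env.state(): the state, without advancing time (a new reading comes with each control period).
- env.snapshot(name): name is "side" or "top" or "wrist"; returns a dict with "img" (384x512x3 uint8, red, green, blue), "depth" (384x512 float32, m along the optical axis (not along the pixel's ray), 0 where there is no reading), "K" (3x3 intrinsics, pixels), "pose" (4x4, takes a point from camera to world coordinates). Camera axes: x right, y down, z forward; pixel columns grow to the right and rows downward; lengths in m; the calibration is good to about 2 mm. A picture is of the moment at which its call begins.
- env.sign_off(): hands the job in; it is judged then, once.
The state is a dict: "clock": time; "joints": joint angles; "joint_vel": joint speeds; "effort": joint torques, N m; "tcp_pos": TCP position; "eef_rot": TCP orientation; "ft_force": force on the tool from outside, world axes, zero at the start; "ft_torque": the same for the moment, N m; "gripper_width": opening from 0.0 (shut) to 1.0 (fully open); "grasp_force": force on a finger pad.
Only numpy, scipy, OpenCV 4.12 (cv2) and the standard library are available. Lean on these libraries where they do the work, as an engineer would, in place of code of your own. Each camera call takes 0.05 s, during which the arm holds its last target. There are 200 camera calls.

### The job

The yellow relay bin in the rack has lost its label holder. Draw the spare holder up out of its grey stand by its orange tab, lower it into the label channel on the front of the yellow bin with the picture facing outwards, and push it down past the springy lip until it sits fully home on the ledge of the channel. Finish while still holding the tab and pressing the holder firmly down on the ledge, so that its retaining screws can be put in; leave the things lying about where they are.

Things in the scene. Friction and masses are not known exactly. Their poses are not given: they have to be found in the camera images.
- label_holder: Loose white label holder, 40 g, upright in the stand's middle slot. Origin under the middle of its foot, z up, y along its width, -x its front (picture). Panel 84 (y) x 4 (x) mm, z 0 to 52, thin neck above. Orange tab 34 (y) x 10 mm (x), z 60 to 90, centred on x = y = 0: grip it across its 10 mm from above, fingertips no lower than z = 45.
- holder_stand: Fixed grey stand with three upright slots, 66 (x) by 112 (y) by 42 mm high. Origin under its middle. The holder stands in the middle slot with its foot 6 mm above this origin and its axes as the stand's; the slot is 10 mm wide and 94 mm long, so the holder comes free once raised 40 mm.
- relay_bin: Yellow open-fronted bin, fixed in one of the rack's three places (exchanged from case to case; the blue and green bins have their holders). 150 mm deep (+x), 108 wide (y). Origin under the middle of its front wall's outer face; -x points out of the front. Front wall top at z = 46 mm (its rim leans inwards from z = 40); side walls slope up to z = 86 at x = 72; stock (up to z = 41) behind x = 68.
- channel_home (a point): Where the holder's origin lies when home, its axes parallel to these (as the bin's): on the ledge, 2.5 mm before the front wall, 8 mm above the bin's underside. The channel lies between the wall and two side guides whose inward returns reach from here up to 24 mm, flared outwards from there to 32 mm; the panel has 3 mm play in x and 4 mm in y.
- label_ledge: The ledge that closes the channel at the bottom, 88 mm wide, 9.5 mm deep, rigid, part of the yellow bin (same origin and axes as the bin; its top is at z = 8 mm). The holder's foot is pressed on it.
- label_lip (a joint): Sprung lip at the middle of the ledge's front edge, 34 mm wide, hinge angle in rad: 0 at rest, grows as its nose is pushed outwards (to about 0.2). Going down, the bead meets the lip about 12 mm above home, pushes it open against a resistance that rises to between 4 and 10 N and snaps in behind it about 3 mm above home; then the holder goes down freely to the ledge, where it stops hard.
- bin_rack: Fixed grey steel rack that carries the three bins, 190 (x) by 376 (y) mm; base 6 mm thick, louvred back panel 150 mm high along its far (+x) edge. Origin under its middle. The bins stand on its base; the tabs of the holders already in the blue and green bins reach 104 mm above this origin, so carry the spare one over them.
- multimeter: Green multimeter, 97x184x60 mm, bystander. Origin under its middle.
- insulating_tape: Roll of black tape, 89 mm across, 18 mm high, bystander. Origin under its middle.
- screwdriver_red: Red screwdriver, 210 mm long, lying, bystander. Origin under its middle.
- side_cutters: Side cutters with orange handles, 144 mm long, lying, bystander. Origin under its middle.
- loose_relay: Black relay, 30x30x37 mm, standing on the table in front of the rack, bystander. Origin under its middle.
- spanner: Combination spanner, 159 mm long, lying, bystander. Origin under its middle.
- bead_front (a point): Foremost point, at (-5.5, 0, 3.5) mm in the holder's frame, of the round catch bead along the middle of the holder's foot on its front (picture) side: 30 mm wide, 7 mm in diameter (z 0 to 7), standing out 3.5 mm from the panel.
- head_torch: Yellow-green head torch, 44x70x33 mm, bystander. Origin under its middle.
Mind the look-alikes: they are no part of the job. There is more than one size of the holder_stand; the job needs the largest.

How it is judged:
By the outcome, as a careful person would: the job done as asked, in the order asked, and still so for the second after the job is handed in, while the arm keeps its last pose, push and grip.
It also fails if it takes over 42 s, if anything falls off the work surface, if the arm or the gripper's body presses on something with over 40 N, if the wrist force passes 120 N, or if a joint passes its speed limit or range.

## Working session

There is one attempt and no reset: what is moved stays moved. The work goes in short steps, Python scripts to look and compute and a shell command to move; the robot and the scene stay as the last step left them, time stands still between calls to the robot, and variables do not carry over. Pictures are saved under pics/ and viewed, at most 10 in all, crops included, and the job is handed in when it is done.

```bash
mkdir -p pics; cat > h.py <<'E'
import numpy as np, cv2
from workcell import env
def snap(n):
    s=env.snapshot(n); np.savez(f'{n}.npz',**s); return s
def cloud(s):
    d=s['depth']; K=s['K']; v,u=np.mgrid[:d.shape[0],:d.shape[1]]
    p=np.stack([(u-K[0,2])/K[0,0]*d,(v-K[1,2])/K[1,1]*d,d],-1)
    return p@s['pose'][:3,:3].T+s['pose'][:3,3]
E
python3 - <<'E'
from h import *
a=[snap(n) for n in('top','side','wrist')]
for n,s in zip(('top','side','wrist'),a):
    print(n,s['pose'].round(3).tolist(),s['K'][0,0]); 
im=np.hstack([a[0]['img'],a[1]['img']])
cv2.imwrite('pics/top.png',cv2.resize(a[0]['img'],(800,600))[...,::-1]); cv2.imwrite('pics/side.png',cv2.resize(a[1]['img'],(800,600))[...,::-1])
print(env.state())
E
```

```text
top [[0.001, -0.995, 0.097, 0.382], [-1.0, -0.001, 0.002, -0.015], [-0.002, -0.097, -0.995, 1.327], [0.0, 0.0, 0.0, 1.0]] 391.132500034467
side [[0.842, -0.334, 0.424, -0.04], [-0.54, -0.525, 0.658, -0.906], [0.003, -0.783, -0.622, 0.898], [0.0, 0.0, 0.0, 1.0]] 407.7231507586789
wrist [[0.24, 0.92, 0.311, 0.07], [0.971, -0.227, -0.078, 0.627], [-0.001, 0.321, -0.947, 0.373], [0.0, 0.0, 0.0, 1.0]] 339.73698709788897
{'clock': 0.15, 'joints': array([ 1.14950808e+00,  5.28306747e-01,  1.43362271e+00, -3.28347453e-06,
        1.18143685e+00, -1.78487984e-01]), 'joint_vel': array([-0.0008709 , -0.00305535, -0.00222106, -0.00063086, -0.0015361 ,
       -0.00106011]), 'effort': array([ 8.53963957e-04, -4.42742586e+01, -1.78276116e+01, -2.07807911e-04,
        5.68614952e-03,  2.61158613e-05]), 'tcp_pos': array([0.14997738, 0.60611584, 0.20982053]), 'eef_rot': array([-3.80388449e-01, -3.11795258e+00,  2.66267657e-03]), 'ft_force': array([-0.66681961,  1.07108022,  0.1876087 ]), 'ft_torque': array([ 0.02099398,  0.0295178 , -0.01101393]), 'grasp_force': 0.0, 'gripper_width': 0.9993675384811621}
```

View pics/top.png

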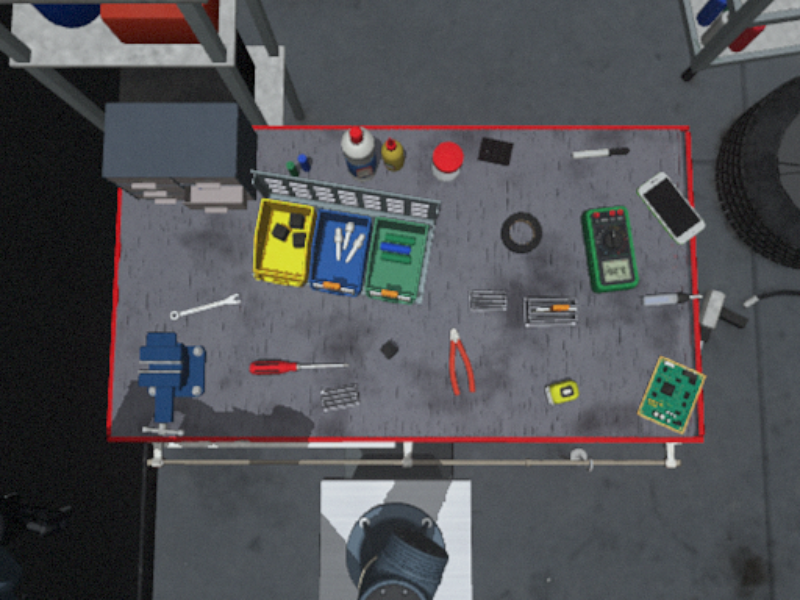

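View pics/side.png

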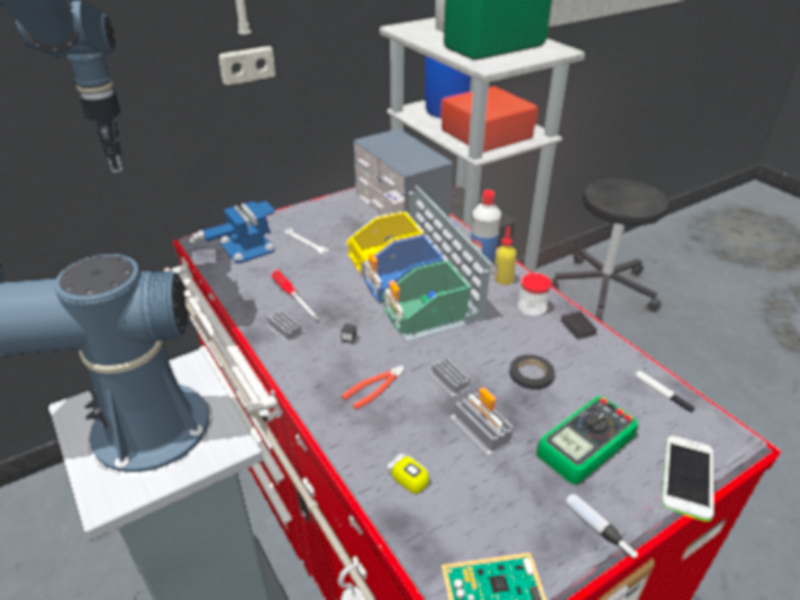

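The top view shows the holder in the large stand at about (551,308), and the yellow bin at the left of the rack with its front edge near (280,280). The smaller stands are look-alikes.

```bash
cat > m1.py <<'E'
from h import *
s=dict(np.load('top.npz')); P=cloud(s); hsv=cv2.cvtColor(s['img'],cv2.COLOR_RGB2HSV)
H,S,V=[hsv[...,i].astype(int) for i in range(3)]
org=(H>6)&(H<20)&(S>150)&(V>120); 
n,l,st,c=cv2.connectedComponentsWithStats(org.astype(np.uint8))
for i in range(1,n):
    if st[i,4]>15:
        q=P[l==i]; 
        t=q[q[:,2]>np.percentile(q[:,2],90)-.01]
        r=cv2.minAreaRect((t[:,:2]*1000).astype(np.float32)); print('orange',c[i].round(),st[i,4],np.median(t,0).round(4),r)
# stand: above-table pts near tab
m=(abs(P[...,0]-.52)<.08)&(abs(P[...,1]+.32)<.09)&(P[...,2]>.025)&(P[...,2]<.055)
q=P[m]; print('stand',q[:,2].min(),np.percentile(q[:,2],90),cv2.minAreaRect((q[:,:2]*1000).astype(np.float32)))
yel=(H>22)&(H<33)&(S>150)
n,l,st,c=cv2.connectedComponentsWithStats(yel.astype(np.uint8))
i=1+st[1:,4].argmax(); print('yellow',st[i],c[i])
q=P[l==i]; print(q.min(0),q.max(0))
for zlo,zhi in((.045,.058),):
    f=q[(q[:,2]>zlo)&(q[:,2]<zhi)]; print(len(f),cv2.minAreaRect((f[:,:2]*1000).astype(np.float32)))
# rack back panel
m=(P[...,2]>.14)&(P[...,2]<.165)&(abs(P[...,1]-.1)<.25)&(P[...,0]>.6)&(P[...,0]<.85)
q=P[m]; v=cv2.fitLine(q[:,:2].astype(np.float32),cv2.DIST_HUBER,0,.001,.001).ravel(); print('panel',len(q),v,np.degrees(np.arctan2(v[1],v[0])))
for n,(a,b,c0,d) in dict(bin=(110,200,150,300),st=(170,220,320,385)).items():
    cv2.imwrite(f'pics/{n}.png',cv2.resize(s['img'][a:b,c0:d],None,fx=5,fy=5,interpolation=2)[...,::-1])
E
python3 m1.py
```

```text
orange [212. 182.] 37 [0.5511 0.1287 0.1053] ((551.81103515625, 130.1534881591797), (29.00923728942871, 8.970434188842773), 81.96675109863281)
orange [249. 187.] 39 [0.5355 0.012  0.1063] ((535.6934814453125, 13.584945678710938), (29.678964614868164, 10.017989158630371), 82.56303405761719)
orange [358. 196.] 39 [ 0.5081 -0.3333  0.0983] ((508.17254638671875, -333.9471740722656), (30.012338638305664, 7.072963714599609), 89.92768096923828)
stand 0.025295186682179782 0.0470782378019607 ((510.8507385253906, -306.406982421875), (157.74594116210938, 60.63396453857422), 84.37208557128906)
yellow [ 162  127   41   56 1273] [180.20738413 156.69992145]
[ 0.38201871 -0.01504342  0.00292522] [0.73234096 0.29927184 1.32737055]
147 ((644.572265625, 236.8168487548828), (107.97875213623047, 160.58412170410156), 80.71417236328125)
panel 528 [0.16398014 0.98646367 0.7527848  0.17196667] 80.562004
```

```bash
python3 -m inch '0.04 -0.04 0.01 0 0.085;0.08 -0.08 0.02 0 0.085;0.12 -0.12 0.02 0 0.085;0.16 -0.16 0.02 0 0.085;0.20 -0.20 0.02 0 0.085;0.24 -0.24 0.02 -5 0.085;0.28 -0.28 0.02 -5 0.085;0.32 -0.32 0.02 -5 0.085;0.34 -0.35 0.02 -5 0.085;0.34 -0.35 0.02 -5 0.085;0.34 -0.35 0.02 -5 0.085'
python3 - <<'E'
from h import *
s=snap('wrist'); np.savez('wbin.npz',**s); print(env.state()['tcp_pos'],s['pose'][:3,3])
cv2.imwrite('pics/wbin.png',cv2.resize(s['img'],(800,600))[...,::-1])
E
```

```text
clock: 1.52
tcp_pos: [0.4895, 0.2568, 0.2303]
eef_rot: [-0.516, -3.098, 0.0]
ft_force: [-0.0, -0.2, -0.3]
gripper_width: 0.996
grasp_force: 0.0
[0.48929904 0.25725658 0.23038305] [0.41161895 0.28483372 0.39383045]
```

View pics/wbin.png

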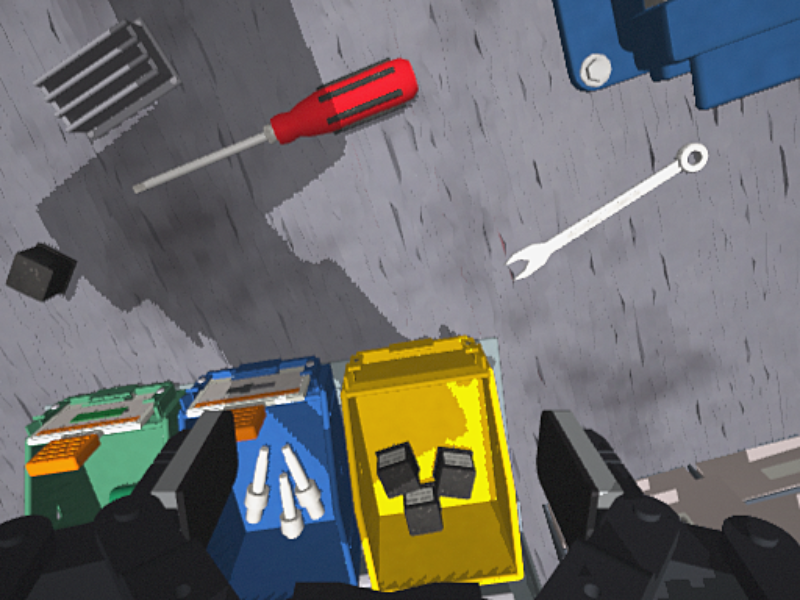

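The view shows the yellow bin's front and empty channel at about (345–495, 335–390); blue and green have holders with the picture facing outwards.

```bash
cat > m2.py <<'E'
from h import *
s=dict(np.load('wbin.npz')); P=cloud(s); hsv=cv2.cvtColor(s['img'],cv2.COLOR_RGB2HSV)
H,S,V=[hsv[...,i].astype(int) for i in range(3)]
yel=(H>20)&(H<34)&(S>120)&(s['depth']>.2)
q=P[yel]; q=q[(q[:,2]>.004)&(q[:,2]<.11)&(q[:,0]>.5)&(q[:,0]<.8)]
# yaw from the side walls' outer top edges: extreme y per x slice
def edge(sgn):
    e=[]
    for x in np.arange(.60,.64,.004):
        t=q[abs(q[:,0]-x)<.002]; 
        if len(t)>5: j=np.argmax(sgn*t[:,1]); e.append(t[j])
    e=np.array(e); v=np.polyfit(e[:,0],e[:,1],1); print('edge',sgn,np.degrees(np.arctan(v[0])),e.round(4)[[0,-1]].tolist())
edge(1);edge(-1)
for yaw in (-8.5,-9.4,):
    c,sn=np.cos(np.radians(yaw)),np.sin(np.radians(yaw)); R=np.array([[c,sn],[-sn,c]])
    a=q[:,:2]@R.T; print(yaw,'y range',np.percentile(a[:,1],[0,.5,99.5,100]).round(4),'x',a[:,0].min())
    # front wall rim: per-y-bin x of points at z .046..0.054
    b=(q[:,2]>.046)&(q[:,2]<.053)&(a[:,0]<a[:,0].min()+.05)
    for y in np.arange(a[:,1].min()+.004,a[:,1].max(),.01):
        t=b&(abs(a[:,1]-y)<.005); 
        if t.sum()>1: print(round(y,3),t.sum(),a[t,0].min().round(4),np.median(a[t,0]).round(4),q[t,2].max().round(4))
ym=(np.percentile(a[:,1],.5)+np.percentile(a[:,1],99.5))/2
for lo,hi in((-.010,.010),(.022,.036),(.044,.05),(-.036,-.022)):
  t=(abs(a[:,1]-ym-(lo+hi)/2)<(hi-lo)/2)&(a[:,0]<a[:,0].min()+.04)
  k=np.argsort(a[t,0]); print(lo,[tuple((1000*np.r_[a[t][i,0],q[t][i,2]]).round(1)) for i in k[::max(1,len(k)//25)]])
E
python3 m2.py
```

```text
edge 1 -9.4312155265359 [[0.5998, 0.3016, 0.0575], [0.639, 0.2947, 0.0826]]
edge -1 -15.095845583389671 [[0.5997, 0.1898, 0.0684], [0.6396, 0.184, 0.0949]]
-8.5 y range [0.2558 0.2763 0.3855 0.3869] x 0.5208834168389327
0.28 65 0.5248 0.5363 0.053
0.29 72 0.5209 0.535 0.053
0.3 42 0.5346 0.5362 0.053
0.31 45 0.5346 0.5367 0.0529
0.32 47 0.5345 0.5365 0.053
0.33 45 0.5348 0.5369 0.0529
0.34 48 0.5349 0.5368 0.0529
0.35 43 0.5351 0.5371 0.0528
0.36 46 0.5356 0.5374 0.053
0.37 50 0.522 0.5372 0.0527
0.38 88 0.5227 0.5355 0.053
-9.4 y range [0.267  0.2858 0.3947 0.3955] x 0.5160743787633115
0.281 2 0.5332 0.5337 0.0525
0.291 96 0.5163 0.53 0.053
0.301 49 0.5166 0.5312 0.053
0.311 45 0.5298 0.5314 0.053
0.321 45 0.5297 0.5319 0.053
0.331 46 0.5294 0.5315 0.0528
0.341 47 0.5297 0.5315 0.0529
0.351 44 0.5295 0.5316 0.0529
0.361 44 0.5296 0.5315 0.0528
0.371 47 0.5296 0.5317 0.053
0.381 57 0.5161 0.5313 0.0529
0.391 74 0.5168 0.5293 0.053
-0.01 [(np.float64(517.8), np.float64(18.0)), (np.float64(518.3), np.float64(19.6)), (np.float64(518.5), np.float64(13.8)), (np.float64(518.6), np.float64(
[... 3384 characters left out ...]
np.float64(529.7), np.float64(30.3)), (np.float64(529.7), np.float64(25.7)), (np.float64(529.8), np.float64(14.0)), (np.float64(529.9), np.float64(28.9)), (np.float64(530.0), np.float64(35.4)), (np.float64(530.1), np.float64(24.3)), (np.float64(530.2), np.float64(18.5)), (np.float64(530.3), np.float64(23.2)), (np.float64(530.4), np.float64(25.1)), (np.float64(530.4), np.float64(23.3)), (np.float64(530.7), np.float64(47.2)), (np.float64(531.3), np.float64(50.5)), (np.float64(531.8), np.float64(52.1)), (np.float64(532.2), np.float64(53.5)), (np.float64(532.8), np.float64(53.5)), (np.float64(533.5), np.float64(54.5)), (np.float64(534.6), np.float64(54.8)), (np.float64(536.3), np.float64(53.8))]
```

```bash
python3 -m inch '0 -0.04 0 -5 0.085;0 -0.1 0 -15 0.085;0 -0.16 0 -25 0.085;0 -0.22 0 -35 0.085;0 -0.28 0 -45 0.085;0 -0.34 0 -55 0.085;0.01 -0.40 0 -63 0.085;0.02 -0.46 0 -68 0.07;0.02 -0.52 0 -71 0.05;0.02 -0.56 0 -71 0.05;0.02 -0.56 0 -71 0.05;0.02 -0.56 0 -71 0.05'
cat > m3.py <<'E'
from h import *
s=snap('wrist'); np.savez('wst.npz',**s); print(env.state()['tcp_pos'],env.state()['eef_rot'],s['pose'][:3,3])
P=cloud(s); hsv=cv2.cvtColor(s['img'],cv2.COLOR_RGB2HSV); H,S,V=[hsv[...,i].astype(int) for i in range(3)]
o=(H>5)&(H<20)&(S>150)&(V>100)&(s['depth']>.1)
near=(abs(P[...,0]-.51)<.05)&(abs(P[...,1]+.333)<.07)
q=P[o&near&(P[...,2]>.09)]; print('tabtop',len(q),q[:,2].max(),np.percentile(q[:,2],[50]),cv2.minAreaRect((q[:,:2]*1000).astype(np.float32)))
q=P[near&(P[...,2]>.039)&(P[...,2]<.045)]; r=cv2.minAreaRect((q[:,:2]*1000).astype(np.float32)); print('stand',len(q),r)
cv2.imwrite('pics/wst.png',cv2.resize(s['img'],(800,600))[...,::-1])
E
python3 m3.py
```

```text
clock: 3.08
tcp_pos: [0.5102, -0.3015, 0.2303]
eef_rot: [-2.217, -2.224, -0.001]
ft_force: [-0.5, 0.5, 0.8]
gripper_width: 0.586
grasp_force: 0.0
[ 0.51026677 -0.30115605  0.2304281 ] [-2.21633797e+00 -2.22442139e+00 -5.34311697e-04] [ 0.51028962 -0.2177704   0.39385523]
tabtop 172 0.09809492628413624 [0.09544152] ((509.60400390625, -333.02935791015625), (10.542315483093262, 32.2037467956543), 0.29881206154823303)
stand 1567 ((509.0144348144531, -331.6618347167969), (50.039886474609375, 104.2922592163086), 1.6729140281677246)
```

View pics/wst.png

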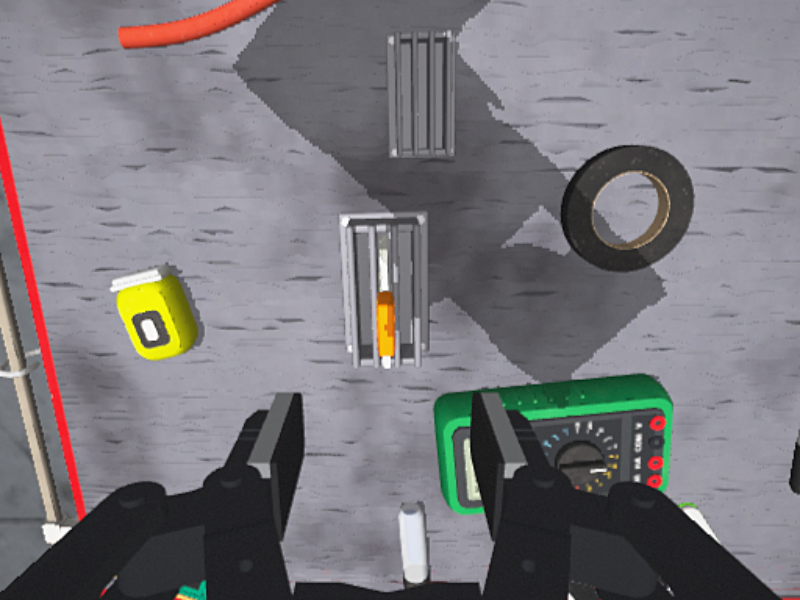

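The holder's tab is at about (386,325) in the large stand, aligned with the world axes. Which way its picture faces needs a closer crop from the side camera.

```bash
python3 - <<'E'
from h import *
s=dict(np.load('side.npz'))['img']
a=s[240:295,280:335]; b=s[160:215,225:280]
cv2.imwrite('pics/crop.png',cv2.resize(np.hstack([a,b]),None,fx=7,fy=7,interpolation=cv2.INTER_CUBIC)[...,::-1])
E
```

```text
(no output)
```

View pics/crop.png

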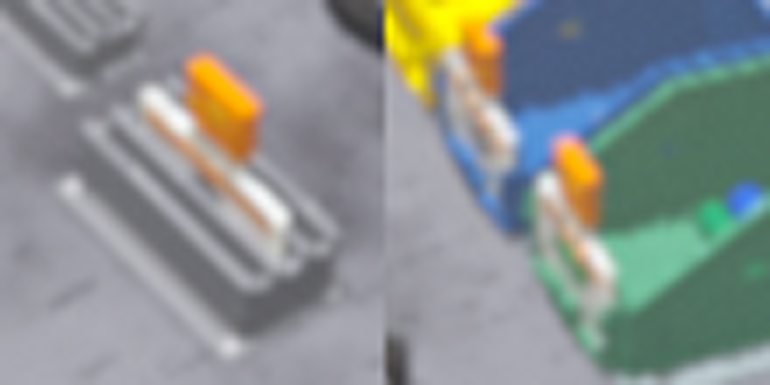

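The orange-striped white front faces −x (left in the crop), as on the installed holders. I'll grip it now.

```bash
python3 -m inch '0 -0.032 -0.02 0 0.05;-0.001 -0.032 -0.07 0 0.05;-0.001 -0.032 -0.12 0 0.05;-0.001 -0.032 -0.155 0 0.05;-0.001 -0.032 -0.17 0 0.05;-0.001 -0.032 -0.17 0 0.05;-0.001 -0.032 -0.17 0 0.0;-0.001 -0.032 -0.17 0 0.0;-0.001 -0.032 -0.17 0 0.0;-0.001 -0.032 -0.17 0 0.0;-0.001 -0.032 -0.17 0 0.0;-0.001 -0.032 -0.17 0 0.0'
```

```text
clock: 4.62
tcp_pos: [0.5101, -0.3362, 0.0624]
eef_rot: [2.218, 2.221, 0.0]
ft_force: [0.5, 0.7, 6.5]
gripper_width: 0.098
grasp_force: 61.3
```

```bash
python3 -m inch '0 0 0.01 0 0;0 0 0.03 0 0;0 0 0.06 0 0;0 0 0.1 0 0;0 0 0.14 0 0;0 0.05 0.15 0 0;0 0.11 0.15 0 0;0 0.17 0.15 0 0;0 0.23 0.15 0 0;0 0.29 0.15 -2 0;0 0.35 0.15 -4 0;0.01 0.41 0.15 -6 0;0.02 0.47 0.15 -8 0;0.04 0.53 0.15 -9.6 0;0.055 0.57 0.15 -9.6 0;0.06 0.585 0.15 -9.6 0;0.06 0.585 0.15 -9.6 0;0.06 0.585 0.15 -9.6 0'
cat > m4.py <<'E'
from h import *
import sys
s=snap('wrist'); np.savez('wh.npz',**s); st=env.state(); print(st['tcp_pos'],st['eef_rot'],st['gripper_width'],st['grasp_force'],st['ft_force'])
d=snap('side')
cv2.imwrite(f'pics/{sys.argv[1]}.png',cv2.resize(np.vstack([s['img'][:, :]]),(800,600))[...,::-1])
E
python3 m4.py wh1
```

```text
clock: 6.88
tcp_pos: [0.5686, 0.248, 0.2105]
eef_rot: [-2.399, -2.028, 0.003]
ft_force: [-0.4, -1.2, -0.8]
gripper_width: 0.096
grasp_force: 60.5
[0.56868646 0.24791422 0.21059948] [-2.39967706e+00 -2.02742599e+00  2.12089555e-03] 0.09524162973969179 60.5059540271759 [-0.65089238 -0.03864389 -1.45405632]
```

View pics/wh1.png

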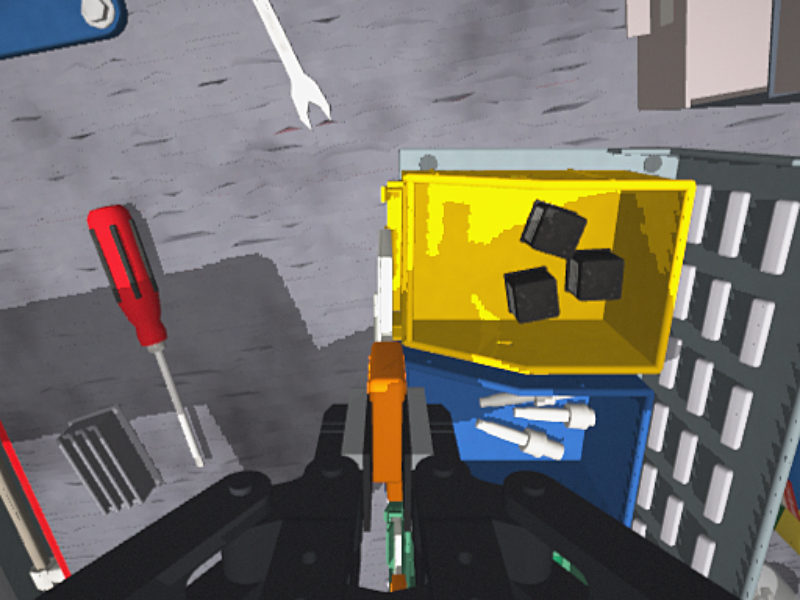

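```bash
cat > m5.py <<'E'
from h import *
s=dict(np.load('wh.npz')); P=cloud(s); hsv=cv2.cvtColor(s['img'],cv2.COLOR_RGB2HSV); H,S,V=[hsv[...,i].astype(int) for i in range(3)]
t=env.state()['tcp_pos']; yaw=np.radians(-9.4); c,n=np.cos(yaw),np.sin(yaw); R=np.array([[c,n,0],[-n,c,0],[0,0,1]])
A=P@R.T; tc=R@t; print('tcp bin axes',tc.round(4))
d=A-tc
box=(abs(d[...,0])<.025)&(abs(d[...,1])<.07)&(d[...,2]>-.07)&(s['depth']>.05)
o=box&(H>4)&(H<20)&(S>150)&(V>90)&(d[...,2]<.05)
q=d[o]; print('tab n',len(q),'z',np.percentile(q[:,2],[1,50,99]).round(4)); tt=q[q[:,2]>np.percentile(q[:,2],97)-.004]
print(' x',np.percentile(tt[:,0],[2,98]).round(4),'y',np.percentile(tt[:,1],[1,99]).round(4))
w=box&(S<60)&(V>110)&(d[...,2]<.01)&(d[...,1]>.012); q=d[w]; 
print('panel n',len(q),'min',np.percentile(q,1,axis=0).round(4),'max',np.percentile(q,99,axis=0).round(4))
for z in np.arange(-.06,.01,.006):
    k=q[abs(q[:,2]-z)<.003]
    if len(k)>3: print(round(z,3),len(k),'x',np.percentile(k[:,0],[2,98]).round(4),'y max',np.percentile(k[:,1],98).round(4))
top=q[q[:,2]>-.006]
if len(top)>10: print('toprect',cv2.minAreaRect((top[:,:2]*1000).astype(np.float32)))
# bin again, from this view
m=(H>20)&(H<34)&(S>120)&(s['depth']>.2)&(A[...,2]>.004)&(A[...,2]<.11)&(abs(A[...,0]-.56)<.07)&(abs(A[...,1]-.34)<.08); b=A[m]
print('bin y',np.percentile(b[:,1],[.5,99.5]).round(4))
for y in(.36,.37,.38): k=b[(abs(b[:,1]-y)<.004)&(b[:,2]>.046)&(b[:,2]<.052)]; print(y,len(k),k[:,0].min() if len(k) else '',(b[(abs(b[:,1]-y)<.004)&(b[:,2]>.047)&(b[:,2]<.05)][:,0]).round(4)[:8])
f=b[(b[:,1]>.376)&(b[:,2]>.024)&(b[:,2]<.048)&(b[:,0]<.53)]; print('guide',len(f),np.percentile(f,[1,99],axis=0).round(4))
E
python3 m5.py
```

```text
tcp bin axes [0.5207 0.3376 0.2107]
tab n 1798 z [0.0071 0.0331 0.0367]
 x [-0.0044  0.0039] y [-0.0138  0.019 ]
panel n 646 min [-0.0056  0.0135 -0.0534] max [ 0.0011  0.0441 -0.0022]
-0.054 21 x [-0.006  -0.0001] y max 0.0439
-0.048 24 x [-0.0053  0.0007] y max 0.0441
-0.042 17 x [-0.0036  0.0007] y max 0.0442
-0.036 15 x [-0.0033  0.0007] y max 0.0441
-0.03 16 x [-0.0034  0.0007] y max 0.0441
-0.024 17 x [-0.0033  0.0007] y max 0.0442
-0.018 24 x [-0.0032  0.0012] y max 0.0441
-0.012 24 x [-0.0031  0.0012] y max 0.0442
-0.006 475 x [-0.0032  0.0011] y max 0.0439
-0.0 13 x [-0.0015  0.0011] y max 0.0257
toprect ((-0.9361298084259033, 29.324893951416016), (29.707983016967773, 4.273637294769287), 89.58517456054688)
bin y [0.286  0.3949]
0.36 25 0.5305204412745151 [0.5305 0.5315 0.5305 0.5315 0.5314 0.5306 0.5315 0.5305]
0.37 25 0.5304587051701741 [0.5314 0.5305 0.5314 0.5323 0.5314 0.5314 0.5305 0.5314]
0.38 39 0.5170933611568451 [0.5304 0.5313 0.519  0.5304 0.5313 0.519  0.5304 0.5313]
guide 85 [[0.5171 0.3767 0.0241]
 [0.53   0.3914 0.0476]]
```

```bash
python3 -m inch '0.004 0 -0.01 0.1 0;0.0076 -0.0007 -0.04 0.2 0;0.0076 -0.0007 -0.07 0.2 0;0.0076 -0.0007 -0.09 0.2 0;0.0076 -0.0007 -0.098 0.2 0;0.0076 -0.0007 -0.098 0.2 0;0.0076 -0.0007 -0.098 0.2 0'
python3 m4.py wh2; python3 m5.py
```

```text
clock: 7.85
tcp_pos: [0.5776, 0.249, 0.1135]
eef_rot: [2.394, 2.033, 0.003]
ft_force: [0.1, 0.1, -0.6]
gripper_width: 0.097
grasp_force: 60.5
[0.57764986 0.24905809 0.11366389] [2.39369889 2.0331082  0.00298672] 0.09969608870119792 60.49796462059021 [-0.02949267  1.06274827  0.05993545]
tcp bin axes [0.5291 0.3401 0.1137]
tab n 1785 z [0.0074 0.033  0.0354]
 x [-0.0041  0.0042] y [-0.0136  0.0188]
panel n 639 min [-0.0054  0.0135 -0.0527] max [ 0.0015  0.044  -0.0021]
-0.054 21 x [-0.0054  0.0009] y max 0.044
-0.048 23 x [-0.0047  0.0011] y max 0.044
-0.042 14 x [-0.0031  0.0011] y max 0.044
-0.036 16 x [-0.0029  0.001 ] y max 0.0441
-0.03 16 x [-0.0029  0.001 ] y max 0.044
-0.024 20 x [-0.003   0.0015] y max 0.044
-0.018 22 x [-0.0029  0.0015] y max 0.0439
-0.012 21 x [-0.0028  0.0014] y max 0.0441
-0.006 472 x [-0.0028  0.0014] y max 0.0438
-0.0 13 x [-0.0011  0.0014] y max 0.0351
toprect ((-0.6874265670776367, 29.805316925048828), (4.25737190246582, 28.4305362701416), 0.09166067093610764)
bin y [0.2866 0.395 ]
0.36 11 0.5317727808060183 [0.5318 0.5318 0.5318]
0.37 16 0.5317326864258036 [0.5317 0.5318 0.5318 0.5318]
0.38 59 0.5166839580118511 [0.5168 0.5188 0.531  0.5317 0.531  0.5317 0.5188 0.5304]
guide 172 [[0.5166 0.3785 0.0254]
 [0.5297 0.3882 0.0474]]
```

View pics/wh2.png

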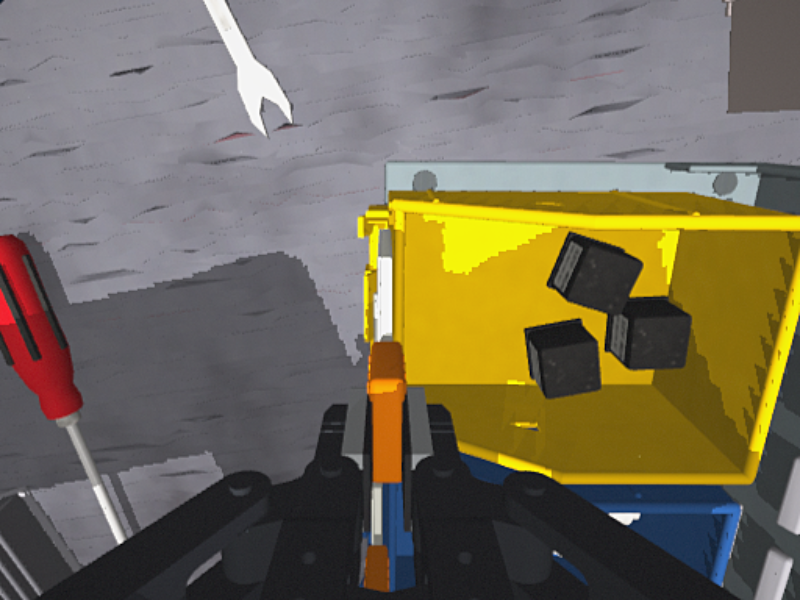

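Aligned to within about 1.5 mm: the panel at (385,280) sits between the guide (368,290) and the wall rim (397,280). I'll correct and lower it into the channel.

```bash
python3 -m inch '-0.0007 -0.0014 0 0 0;-0.0007 -0.0014 0 0 0;-0.0007 -0.0014 -0.006 0 0;-0.0007 -0.0014 -0.012 0 0;-0.0007 -0.0014 -0.018 0 0;-0.0007 -0.0014 -0.024 0 0;-0.0007 -0.0014 -0.028 0 0;-0.0007 -0.0014 -0.028 0 0'
```

```text
clock: 8.95
tcp_pos: [0.5759, 0.2475, 0.0841]
eef_rot: [-2.394, -2.034, 0.001]
ft_force: [-0.2, 0.6, -0.4]
gripper_width: 0.093
grasp_force: 60.5
```

```bash
python3 -m inch '0 0 -0.002 0 0;0 0 -0.004 0 0;0 0 -0.006 0 0;0 0 -0.006 0 0'; python3 -m inch '0 0 -0.002 0 0;0 0 -0.004 0 0;0 0 -0.005 0 0;0 0 -0.005 0 0'
```

```text
clock: 9.45
tcp_pos: [0.5763, 0.2478, 0.0791]
eef_rot: [2.395, 2.033, 0.001]
ft_force: [-1.7, -0.4, 5.4]
gripper_width: 0.091
grasp_force: 61.1
clock: 9.95
tcp_pos: [0.5761, 0.2477, 0.0734]
eef_rot: [-2.394, -2.033, -0.0]
ft_force: [-0.8, 1.2, 1.0]
gripper_width: 0.094
grasp_force: 60.8
```

```bash
python3 -m inch '0 0 -0.002 0 0;0 0 -0.003 0 0;0 0 -0.003 0 0'; python3 -m inch '0 0 -0.001 0 0;0 0 -0.002 0 0;0 0 -0.002 0 0'
```

```text
clock: 10.32
tcp_pos: [0.576, 0.2473, 0.0704]
eef_rot: [2.394, 2.034, -0.001]
ft_force: [-1.1, -0.1, 1.2]
gripper_width: 0.096
grasp_force: 60.8
clock: 10.7
tcp_pos: [0.5763, 0.2473, 0.0704]
eef_rot: [2.394, 2.034, 0.0]
ft_force: [-2.9, -1.2, 11.5]
gripper_width: 0.095
grasp_force: 62.0
```

```bash
python3 -m inch '0 0 -0.001 0 0;0 0 -0.002 0 0;0 0 -0.002 0 0;0 0 -0.002 0 0'; python3 m4.py wh3; python3 m5.py | head -8
```

```text
clock: 11.2
tcp_pos: [0.5766, 0.2472, 0.0703]
eef_rot: [2.393, 2.033, 0.002]
ft_force: [-7.3, -2.8, 20.8]
gripper_width: 0.099
grasp_force: 63.3
[0.5765878  0.24725511 0.07032325] [2.39321266e+00 2.03309945e+00 1.60976785e-03] 0.09991197125034341 63.32507371902466 [-5.10716571 -3.62493062 21.38320868]
tcp bin axes [0.5285 0.3381 0.0703]
tab n 1784 z [0.0058 0.0333 0.0354]
 x [-0.0041  0.0041] y [-0.0135  0.019 ]
panel n 3591 min [-0.0247  0.015  -0.0684] max [ 0.0238  0.0698 -0.0033]
-0.06 107 x [0.0023 0.0245] y max 0.0681
-0.036 8 x [-0.0037  0.0002] y max 0.0438
-0.03 17 x [-0.0036  0.0007] y max 0.044
-0.024 19 x [-0.0034  0.0008] y max 0.044
```

View pics/wh3.png

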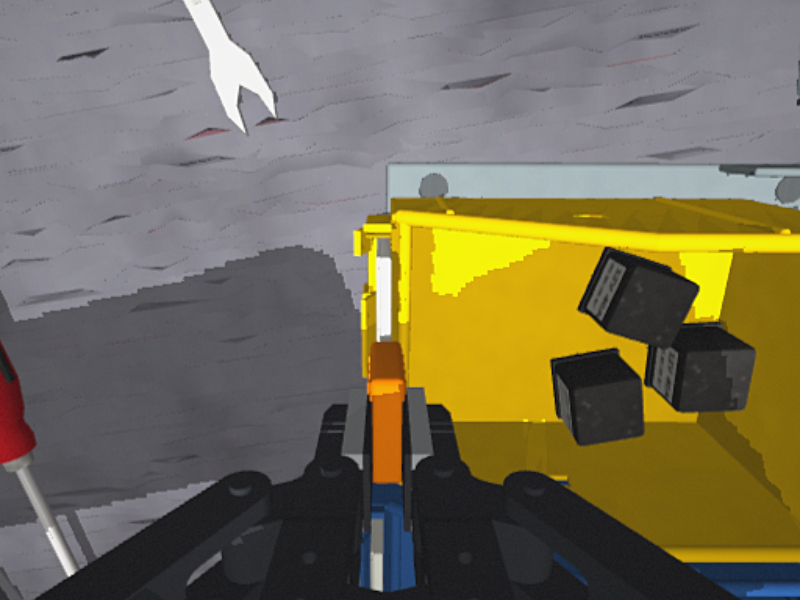

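The holder sits between guides and wall at (385,300). Its tab top is about 105 mm up, level with the installed ones, and it presses at 21 N without slipping in the grip.

```bash
python3 -c "
from workcell import env
print(env.state()['ft_force'],env.sign_off())"
```

```text
the job is handed in; nothing more can be done
[-5.67452962 -2.14106957 20.79538117] None
```

The spare label holder is home on the yellow bin's ledge, past the lip with its picture facing outwards, and I handed the job in at about 11 s with the arm still gripping the tab and pressing down with about 21 N.

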